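Clamp a brass tube in the jeweller's V-block

ROBOT

A 7-joint arm with a two-finger parallel gripper is mounted at the origin on the work surface. World frame = base frame: x ahead of the robot, y to its left, z up, the work surface at z = 0. Lengths are in mm, angles in rad, forces in N, time in s.
With the tool pointing down it reaches from about 400 to 875 mm from the base axis. Payload 4.4 kg.
Tool frame: the origin (TCP) lies on the mounting face of the last link; the fingertips stand 173 mm ahead of it and the grasp point (between the pads) lies 155 mm ahead of it; z points along the fingers, y is the line along which they close (so a half turn about z gives the same grasp; the last joint's range is limited). The gripper opens to 85 mm and grips with 20 to 120 N. Pads are 22 mm wide; open, the fingers measure 114 mm over their backs; the gripper's body (76 mm by 85 mm) begins 54 mm behind the grasp point. The pads swing forward as they close: fully open they stand 13 mm farther back than shut.
Start: joints at [-1.25, 0.628, 0.038, 1.517, -0.027, 0.996, -0.02], TCP at [245.18, 601.998, 404.713] pointing down, gripper open.
Joint ranges: [-3.06, 3.06], [-0.37, 2.12], [-1.25, 1.32], [0.18, 2.47], [-1.1, 4.24], [0.23, 1.98], [-2.94, 2.94]. Speed limits (rad/s): [2.57, 2.57, 3.14, 3.14, 3.14, 3.14, 3.14].

INTERFACE

Orientations are given as [roll, pitch, yaw] about the fixed x, y, z axes, in that order (R = Rz(yaw) Ry(pitch) Rx(roll)).
In Python, from cell import * gives the robot as it stands. The module is installed in compiled form; this text tells all that it offers.
- The arm moves only by the tool jog_arm, never from a script. Its argument "steps" is a list of rows, each a list of 7 numbers: the opening, from -1 (shut) to 1 (fully open), so that 0 is half open, then the shift along the tool's x, y, z as a fraction of full scale, then the turn, a rotation vector about the tool's x, y, z as a fraction of full scale. A call has 1 to 10 rows; each row shifts and turns the commanded pose from where the row before left it, along the tool's axes as they then stand; what a row does not reach is not made up. Full scale, the value 1, is 500 mm for a shift and 2 rad for a turn. A row lasts 1/8 s, in which the tool goes at most 62.5 mm and 10.7 degrees, less where a joint would pass 70% of its speed; a pose out of reach is approached as far as the arm can. A call with a number of a shift or a turn outside -1 to 1 is refused whole. A call with a gripper value outside its range is refused whole. The fingers move at their own pace and stop on an object; the grip force is fixed at half the most. Time passes only in rows, so rows that do not move let the fingers close. It gives the time, the measured TCP pose, the force, the opening and the grip force at its end, in the units of the state.
- read_state(): the state, without advancing time (a new reading comes with each control period).
- get_image(name): name is "scene" or "top" or "wrist"; returns a dict with "pixels" (400x640x3 uint8, red, green, blue), "depth" (400x640 float32, mm along the optical axis (not along the pixel's ray), 0 where there is no reading), "vertical_fov" (degrees; the focal length in pixels is half the picture's height over the tangent of half this angle, whatever the lens; pixels are square), "cx", "cy" (the principal point, pixels), "R" (3x3) and "t" (3): a world point X has camera coordinates R X + t. Camera axes: x right, y down, z forward; pixel columns grow to the right and rows downward; lengths in mm; the calibration is good to about 2 mm. The wrist camera is an equidistant fisheye: a pixel r from the principal point sees the ray r / f radians off the axis. A picture is of the moment at which its call begins.
- finish_job(): hands the job in; it is judged then, once.
The state is a dict: "clock": time; "qpos": joint angles; "qd": joint speeds; "tau": joint torques, N m; "eef_pos": TCP position; "tool_rot": TCP orientation; "force": force on the tool from outside, world axes, zero at the start; "torque": the same for the moment, N m; "width": finger opening in mm; "gripper_force": force on a finger pad.
Only numpy, scipy, OpenCV 4.12 (cv2) and the standard library are available. Lean on these libraries where they do the work, as an engineer would, in place of code of your own. Each camera call takes 0.05 s, during which the arm holds its last target. There are 200 camera calls.

TASK

Lay the long round brass tube in the two V-blocks of the steel holding jig, so that it rests in both V's with its middle midway between the two blocks. Then swing the jig's flat clamp strap across above the tube until it comes to its stop, and let go.

Things in the scene. Friction and masses are not known exactly. Their poses are not given: they have to be found in the camera images.
- tube_center (a point): Centre of the long round brass tube, 30 mm in diameter, 160 mm long, 0.24 kg, lying loose on the bench to the robot's right (-y). x runs along the tube (either end may lead). Rigid; may be pinched across its diameter; rolls if pushed. Near it lie or stand things not wanted: a square brass tube of 30 by 30 by 160 mm, a short round one 60 mm high, a mug.
- vee_seat (a point): Seated tube's centre, on the fixed jig, 50 mm above the bench, midway between two V-blocks; x along the V's, y across, to the strap's pivot, z up. Blocks: x 37 to 63 mm either side, 66 wide, top 51 above the bench, 90 degree V's 44 wide at the top; between them free down to the base plate (150 by 190, 10 thick). Pivot post: y 70, 26 across, 83 high; stop post: y -61 to -83, x -24 to 14, 85 high.
- strap (a joint): Angle of the clamp strap, a flat steel bar 22 mm wide, 8 thick, 150 long, turning level about the upright pivot post, underside 69 mm above the bench (4 above a seated tube). 0: closed, across the tube, pointing to -y of vee_seat, at its stop. Grows as it opens towards +x of vee_seat; 1.57: alongside the tube, clear of it; limit 1.9. Starts at 1.3 to 1.8. Light friction holds it anywhere.
- strap_peg (a point): Upright round steel peg on the strap by which it is swung, 16 mm in diameter, from the strap's top, 77 mm, to 122 mm above the bench; this point on its axis is 100 mm above the bench and 115 mm from the pivot's axis. May be pinched from above or pushed sideways with about 1 N. Its axes turn with the strap: y points to the pivot, x the way the strap opens.

How it is judged (in metres and radians):
On the way, in this order (a step that is already met when the one before it is completed fails the run):
1. the tube rests in both V's, midway, with the strap still swung clear (x of tube_center in the frame of vee_seat between -0.02 and 0.02 m and y of tube_center in the frame of vee_seat between -0.008 and 0.008 m and z of tube_center in the frame of vee_seat between -0.006 and 0.006 m and angle between the x axis of tube_center and the x axis of vee_seat, either way round below 0.12 rad and value of joint strap above 0.9 rad), for 0.2 s.
2. the strap is swung across the tube to its stop (value of joint strap below 0.17 rad), for 0.2 s.
At the end, for the whole second after the job is handed in: The long round tube lies in both V's: its centre within 20 mm of the seat along the V, 8 mm across and 6 mm in height, its axis within 0.12 rad of the V's (which the V's themselves give); the strap is across it, within 0.17 rad of its stop, and still (x of tube_center in the frame of vee_seat between -0.02 and 0.02 m and y of tube_center in the frame of vee_seat between -0.008 and 0.008 m and z of tube_center in the frame of vee_seat between -0.006 and 0.006 m and angle between the x axis of tube_center and the x axis of vee_seat, either way round below 0.12 rad and value of joint strap below 0.17 rad and velocity of joint strap between -0.05 and 0.05 rad/s); the robot touches nothing.
It also fails if it takes over 43 s, if anything falls off the work surface, if the arm or the gripper's body presses on something with over 40 N, if the wrist force passes 120 N, or if a joint passes its speed limit or range.

## Working session

There is one attempt and no reset: what is moved stays moved. The work goes in short steps, Python scripts to look and compute and a tool call to move; the robot and the scene stay as the last step left them, time stands still between calls to the robot, and variables do not carry over. Pictures are saved under pics/ and viewed, at most 10 in all, crops included, and the job is handed in when it is done.

Besides the shell and the picture viewer there is one more tool, called after "Request:" in YAML: its name, and indented under it one key for each argument. jog_arm: Moves the arm, as the interface text tells. Shift numbers are shares of 500 mm and turn numbers shares of 2 rad, none past 1 either way. Its arguments: {"type":"object","properties":{"steps":{"type":"array"}},"required":["steps"]}

```bash
mkdir -p pics; cat > h.py <<'E'
from cell import *
import numpy as np, cv2
def world(im,u,v,d=None):
    h,w=im["pixels"].shape[:2]; f=h/2/np.tan(np.radians(im["vertical_fov"]/2))
    u=np.asarray(u,float);v=np.asarray(v,float)
    if d is None: d=im["depth"][v.astype(int),u.astype(int)]
    P=np.stack([(u-im["cx"])/f*d,(v-im["cy"])/f*d,d+0*u],-1)
    return (P-im["t"])@im["R"]
def plane(im,u,v,z):
    a=world(im,u,v,1.0); c=-im["R"].T@im["t"]
    r=a-c; return c+r*((z-c[2])/r[...,2])[...,None]
E
python3 - <<'E'
from h import *
s=read_state(); print({k:np.round(s[k],3) for k in("clock","eef_pos","tool_rot","width","qpos")})
for n in("top","scene"):
    im=get_image(n); cv2.imwrite(f"pics/{n}0.png",im["pixels"][...,::-1]); np.savez(f"{n}0.npz",**im); print(n,im["vertical_fov"],-im["R"].T@im["t"])
E
```

```text
{'clock': np.float64(0.0), 'eef_pos': array([245.057, 601.714, 403.804]), 'tool_rot': array([-3.14 , -0.   ,  2.755]), 'width': np.float64(85.391), 'qpos': array([-1.25 ,  0.629,  0.038,  1.518, -0.027,  0.996, -0.02 ])}
top 51.610559194586465 [413.52427732 -39.8913702  893.75165261]
scene 47.94841432333286 [1201.6694218    70.98568948  859.49185502]
```

View pics/top0.png

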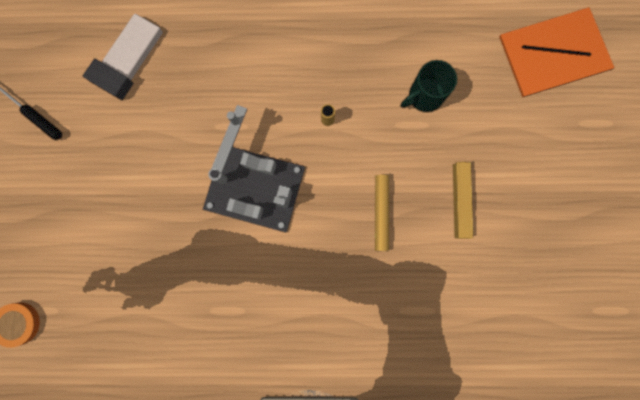

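View pics/scene0.png

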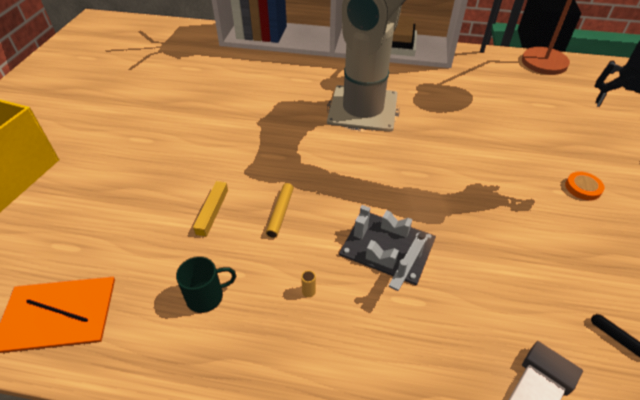

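Top view: the round tube (open dark end in the scene view) is at about (382,212). The square tube is at (463,200), the short tube at (328,115) and the mug at (435,85). The jig plate is centred near (255,190), with the pivot at about (215,175) and the peg at (237,113). Next I'll measure these.

```bash
python3 - <<'E'
from h import *
im=dict(np.load("top0.npz")); px=im["pixels"]; hsv=cv2.cvtColor(px,cv2.COLOR_RGB2HSV)
V,U=np.mgrid[:400,:640]; W=world(im,U,V); Z=W[...,2]
for n,(a,b,c,d) in dict(round=(365,400,165,260),square=(445,480,150,245)).items():
    m=np.zeros(Z.shape,bool); m[c:d,a:b]=Z[c:d,a:b]>12
    p=W[m]; r=cv2.minAreaRect(p[:,:2].astype(np.float32)); print(n,r,cv2.boxPoints(r).round(),p[:,2].max())
    # height profile across at mid row
    print(Z[210,a:b].round()[::2])
# jig plate
m=np.zeros(Z.shape,np.uint8); m[90:245,195:315]=(Z[90:245,195:315]>5)
q=(m>0)&(Z<16)
r=cv2.minAreaRect(W[(m>0)&(Z<60)&(V>140)][:,:2].astype(np.float32)); print("plate",r,cv2.boxPoints(r).round())
for lo,hi in((42,56),(66,90),(95,130)):
    k=((m>0)&(Z>lo)&(Z<hi)).astype(np.uint8)
    n,l,s,c=cv2.connectedComponentsWithStats(k)
    for i in range(1,n):
        if s[i,4]>15:
            p=W[l==i]; rr=cv2.minAreaRect(p[:,:2].astype(np.float32)); print(lo,hi,s[i],c[i].round(1),p.mean(0).round(1),np.round(rr[0],1),np.round(rr[1],1),round(rr[2],1))
E
```

```text
round ((485.9681396484375, -107.32703399658203), (127.27007293701172, 159.43980407714844), 87.06285095214844) [[ 403. -167.]
 [ 562. -175.]
 [ 569.  -48.]
 [ 410.  -40.]] 893.7516526066466
[-0.  1. -0. -1. -1. 14. 23. 28. 30. 30. 28. 25. -0.  0.  1.  1. -1. -2.]
square ((501.941650390625, -191.6701202392578), (161.38632202148438, 312.0450439453125), 2.875025987625122) [[ 414.  -40.]
 [ 429. -352.]
 [ 590. -343.]
 [ 575.  -32.]] 893.7516526066466
[-0. -0. -4. -2. -3. 12. 23. 30. 29. 29. 33. 29. 29. 28. -3. -1. -5. -0.]
plate ((539.23046875, 118.57577514648438), (190.67103576660156, 150.00204467773438), 74.36927032470703) [[441.  47.]
 [586.   7.]
 [637. 190.]
 [493. 231.]]
42 56 [241 153  13  14 124] [246.7 159.4] [593.3 127.   48.3] [593.2 126.7] [21.1 25.1] 72.8
42 56 [263 159  12  14 114] [268.4 165.3] [580.5  81.4  48.4] [580.9  82.9] [20.3 25. ] 73.5
42 56 [217 174   7   8  21] [221.2 178.5] [553.4 179.5  48.5] [553.3 180.4] [ 5.7 17.9] 50.8
42 56 [227 199  13  14 125] [232.9 205.5] [496.8 154.   48.3] [497.  153.5] [21.8 24.5] 77.3
42 56 [249 205  13  14 111] [254.9 211.3] [484.5 108.3  48.6] [484.9 110.1] [21.1 24.7] 73.8
66 90 [209 105  39  76 867] [227.1 144.9] [617.9 161.7  76.7] [621.8 161.6] [ 26.7 162.1] 69.5
66 90 [274 186  16  20 161] [281.4 196.5] [511.8  50.9  74.9] [514.8  50.2] [21.6 38.1] 74.9
95 130 [227 112  11  11  86] [232.  117.1] [663.2 143.8 115.2] [664.5 145.1] [14.7 14.6] 73.0
```

```bash
cat >> h.py <<'E'
def go(x,y,z,yaw):
    s=read_state(); p=np.array(s["eef_pos"]); ps=s["tool_rot"][2]
    d=np.array([x,y,z])-p; dy=(yaw-ps+np.pi)%(2*np.pi)-np.pi
    c,n=np.cos(ps),np.sin(ps)
    print("pos",p.round(1),"rot",np.round(s["tool_rot"],3),"shift tool/500",(np.array([c*d[0]+n*d[1],n*d[0]-c*d[1],-d[2]])/500).round(4),"turn z/2",round(-dy/2,4))
E
python3 - <<'E'
from h import *
im=dict(np.load("top0.npz"))
V,U=np.mgrid[:400,:640]; W=world(im,U,V); Z=W[...,2]
m=(Z>12)&(Z<40)&(U>365)&(U<400)&(V>165)&(V<260)
p=W[m]; r=cv2.minAreaRect(p[:,:2].astype(np.float32)); print(r,cv2.boxPoints(r).round())
t=W[m&(Z>26)]; r=cv2.minAreaRect(t[:,:2].astype(np.float32)); print(r,t.mean(0))
l=cv2.fitLine(t[:,:2].astype(np.float32),cv2.DIST_L2,0,.01,.01).ravel(); print(l,np.arctan(l[1]/l[0]))
go(r[0][0],r[0][1],300,np.arctan(l[1]/l[0])+np.pi)
E
```

```text
((483.5062255859375, -156.37118530273438), (30.255691528320312, 158.86102294921875), 88.56656646728516) [[ 404. -170.]
 [ 563. -173.]
 [ 563. -143.]
 [ 404. -139.]]
((483.24127197265625, -155.34893798828125), (21.08099365234375, 157.74948120117188), 88.90599060058594) [ 482.80536358 -156.03011398   28.42160618]
[ 9.9971217e-01 -2.3991156e-02  4.8280536e+02 -1.5603012e+02] -0.023993459
pos [245.1 601.7 403.9] rot [-3.14   0.     2.755] shift tool/500 [-1.0123 -1.2227  0.2078] turn z/2 -0.1814
```

Request:
jog_arm:
  steps:
    - [1,-0.063,-0.076,0.013,0,0,0]
    - [1,-0.063,-0.076,0.013,0,0,0]
    - [1,-0.063,-0.076,0.013,0,0,0]
    - [1,-0.063,-0.076,0.013,0,0,0]
    - [1,-0.063,-0.076,0.013,0,0,0]
    - [1,-0.063,-0.076,0.013,0,0,0]
    - [1,-0.063,-0.076,0.013,0,0,0]
    - [1,-0.063,-0.076,0.013,0,0,0]
    - [1,-0.063,-0.076,0.013,0,0,0]
    - [1,-0.063,-0.076,0.013,0,0,0]

```text
clock: 1.35
eef_pos: [393.8, 129.8, 339.5]
tool_rot: [3.142, 0.0, 2.755]
force: [1.3, -0.3, 0.3]
width: 85.3
gripper_force: 0.0
```

Request:
jog_arm:
  steps:
    - [1,-0.063,-0.076,0.013,0,0,0]
    - [1,-0.063,-0.076,0.013,0,0,0]
    - [1,-0.063,-0.076,0.013,0,0,0]
    - [1,-0.063,-0.076,0.013,0,0,0]
    - [1,-0.063,-0.076,0.013,0,0,0]
    - [1,-0.063,-0.076,0.013,0,0,0]
    - [1,0,0,0,0,0,-0.06]
    - [1,0,0,0,0,0,-0.06]
    - [1,0,0,0,0,0,-0.06]
    - [1,0,0,0,0,0,0]

```text
clock: 2.6
eef_pos: [482.4, -151.4, 300.4]
tool_rot: [3.141, -0.001, 3.113]
force: [0.1, -0.5, 1.0]
width: 85.1
gripper_force: 0.0
```

```bash
python3 - <<'E'
from h import *
go(483.4,-156.2,230,np.pi-0.024)
im=get_image("wrist"); cv2.imwrite("pics/w1.png",im["pixels"][...,::-1]); np.savez("w1.npz",**im)
E
```

```text
pos [ 482.4 -151.4  300.4] rot [ 3.141e+00 -1.000e-03  3.113e+00] shift tool/500 [-0.0023 -0.0096  0.1409] turn z/2 -0.0022
```

View pics/w1.png

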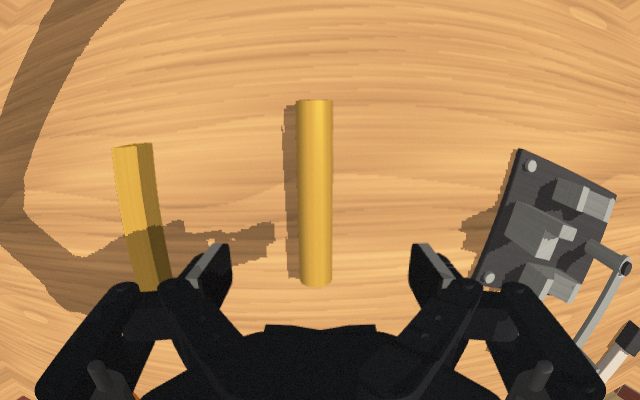

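The round tube is centred between the fingers (column 316, fingers at 220 and 420). I'll descend and grip.

Request:
jog_arm:
  steps:
    - [1,-0.002,-0.0096,0.04,0,0,-0.002]
    - [1,0,0,0.06,0,0,0]
    - [1,0,0,0.06,0,0,0]
    - [1,0,0,0.05,0,0,0]
    - [1,0,0,0.032,0,0,0]
    - [-1,0,0,0,0,0,0]
    - [-1,0,0,0,0,0,0]
    - [-1,0,0,0,0,0,0]
    - [-1,0,0,0,0,0,0]
    - [-1,0,0,0,0,0,0]

```text
clock: 3.9
eef_pos: [483.8, -156.3, 180.9]
tool_rot: [-3.141, 0.002, 3.118]
force: [-0.6, 0.2, 4.8]
width: 28.1
gripper_force: 58.8
```

Request:
jog_arm:
  steps:
    - [-1,0,0,0,0,0,0]
    - [-1,0,0,0,0,0,0]

```text
clock: 4.15
eef_pos: [483.8, -156.3, 180.9]
tool_rot: [-3.141, 0.002, 3.118]
force: [-0.8, -0.7, 6.4]
width: 28.0
gripper_force: 58.8
```

Request:
jog_arm:
  steps:
    - [-1,0,0,-0.05,0,0,0]
    - [-1,0,0,-0.09,0,0,0]
    - [-1,0,0,-0.09,0,0,0]
    - [-1,0,0,-0.05,0,0,0]
    - [-1,0,0,0,0,0,0]

```text
clock: 4.78
eef_pos: [483.9, -156.3, 321.8]
tool_rot: [-3.14, 0.005, 3.118]
force: [0.3, -0.2, -2.2]
width: 28.1
gripper_force: 59.9
```

```bash
python3 - <<'E'
from h import *
go(539,118.3,320,np.pi-0.274)
E
```

```text
pos [ 483.9 -156.3  321.8] rot [-3.14   0.005  3.118] shift tool/500 [-0.0974  0.5516  0.0035] turn z/2 0.1254
```

Request:
jog_arm:
  steps:
    - [-1,-0.0139,0.0788,0,0,0,0]
    - [-1,-0.0139,0.0788,0,0,0,0]
    - [-1,-0.0139,0.0788,0,0,0,0]
    - [-1,-0.0139,0.0788,0,0,0,0]
    - [-1,-0.0139,0.0788,0,0,0,0]
    - [-1,-0.0139,0.0788,0,0,0,0]
    - [-1,-0.0139,0.0788,0,0,0,0]
    - [-1,0,0,0,0,0,0.062]
    - [-1,0,0,0,0,0,0.062]
    - [-1,0,0,0,0,0,0]

```text
clock: 6.02
eef_pos: [537.8, 118.6, 318.3]
tool_rot: [-3.14, -0.002, 2.872]
force: [0.5, -0.1, -2.4]
width: 27.7
gripper_force: 60.0
```

```bash
python3 - <<'E'
from h import *
go(539,118.3,240,np.pi-0.274)
im=get_image("wrist"); cv2.imwrite("pics/w2.png",im["pixels"][...,::-1]); np.savez("w2.npz",**im)
t=get_image("top"); V,U=np.mgrid[:400,:640]; W=world(t,U,V)
hsv=cv2.cvtColor(t["pixels"],cv2.COLOR_RGB2HSV)
m=(W[...,2]>120)&(W[...,2]<190)&(hsv[...,1]>130)&(hsv[...,0]>15)&(hsv[...,0]<32)
print(m.sum()); p=W[m]; 
if m.sum()>20: print(cv2.minAreaRect(p[:,:2].astype(np.float32)),p[:,2].max())
E
```

```text
pos [537.8 118.6 318.3] rot [-3.140e+00 -2.000e-03  2.872e+00] shift tool/500 [-0.0026  0.      0.1565] turn z/2 0.0023
927
((536.6650390625, 117.5875244140625), (29.647062301635742, 160.35377502441406), 74.62198638916016) 170.29447789078884
```

View pics/w2.png

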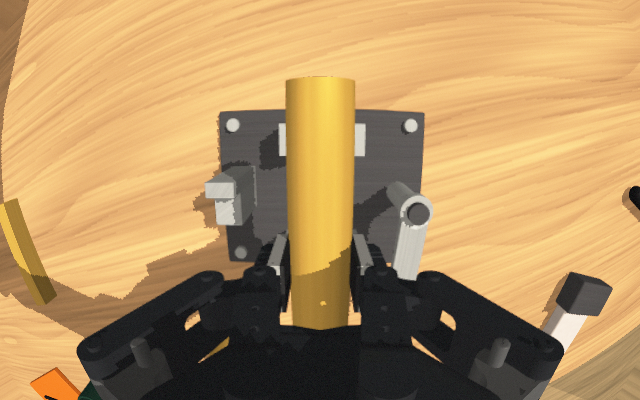

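The tube is level and lined up over the V-blocks, with the strap clear at the right (column 410). The top view puts the tube 2 mm short along x, which I'll correct while lowering.

Request:
jog_arm:
  steps:
    - [-1,-0.0045,0,0.04,0,0,0.002]
    - [-1,0,0,0.06,0,0,0]
    - [-1,0,0,0.06,0,0,0]
    - [-1,0,0,0.032,0,0,0]
    - [-1,0,0,0,0,0,0]

```text
clock: 6.75
eef_pos: [540.2, 117.8, 222.7]
tool_rot: [-3.141, -0.002, 2.867]
force: [0.2, -0.8, -2.3]
width: 27.8
gripper_force: 60.0
```

Request:
jog_arm:
  steps:
    - [-1,0,0,0.005,0,0,0]
    - [-1,0,0,0.004,0,0,0]
    - [-1,0,0,0,0,0,0]

```text
clock: 7.12
eef_pos: [540.7, 118.0, 219.7]
tool_rot: [3.141, 0.001, 2.867]
force: [-1.0, -0.8, -2.2]
width: 27.6
gripper_force: 60.0
```

Request:
jog_arm:
  steps:
    - [-1,0,0,0.005,0,0,0]
    - [-1,0,0,0.003,0,0,0]
    - [-1,0,0,0,0,0,0]

```text
clock: 7.5
eef_pos: [540.9, 118.5, 215.9]
tool_rot: [3.141, 0.001, 2.868]
force: [-0.7, 0.6, 5.2]
width: 28.1
gripper_force: 60.9
```

Contact: the vertical force has turned positive. I'll open partway and rise.

Request:
jog_arm:
  steps:
    - [0.1,0,0,0,0,0,0]
    - [0.1,0,0,0,0,0,0]
    - [0.1,0,0,0,0,0,0]
    - [0.1,0,0,0,0,0,0]
    - [0.1,0,0,-0.03,0,0,0]
    - [0.1,0,0,-0.08,0,0,0]
    - [0.1,0,0,-0.1,0,0,0]
    - [0.1,0,0,-0.1,0,0,0]
    - [0.1,0,0,0,0,0,0]

```text
clock: 8.62
eef_pos: [541.8, 118.3, 375.3]
tool_rot: [3.137, 0.008, 2.867]
force: [0.9, -0.8, -0.8]
width: 46.8
gripper_force: 0.0
```

```bash
python3 - <<'E'
from h import *
im=get_image("wrist"); cv2.imwrite("pics/w3.png",im["pixels"][...,::-1])
t=get_image("top"); V,U=np.mgrid[:400,:640]; W=world(t,U,V); Z=W[...,2]
hsv=cv2.cvtColor(t["pixels"],cv2.COLOR_RGB2HSV)
m=(Z>45)&(Z<75)&(hsv[...,1]>130)&(hsv[...,0]>15)&(hsv[...,0]<32)
p=W[m]; print(m.sum(),cv2.minAreaRect(p[:,:2].astype(np.float32)),np.percentile(p[:,2],[50,95]))
m=(Z>95)&(Z<130)&(hsv[...,1]<90)&(np.hypot(W[...,0]-664,W[...,1]-145)<40)
p=W[m]; print(m.sum(),cv2.minAreaRect(p[:,:2].astype(np.float32)))
go(664.5,145.1,260,2.868)
E
```

```text
913 ((600.8367919921875, 68.041015625), (85.69664001464844, 310.5900573730469), 50.58939743041992) [61.92163809 65.60477866]
84 ((664.3892822265625, 145.0928497314453), (15.005704879760742, 13.939281463623047), 88.67072296142578)
pos [540.3 117.9 371.3] rot [3.141e+00 1.000e-03 2.867e+00] shift tool/500 [-0.2242  0.1198  0.2226] turn z/2 -0.0006
```

View pics/w3.png

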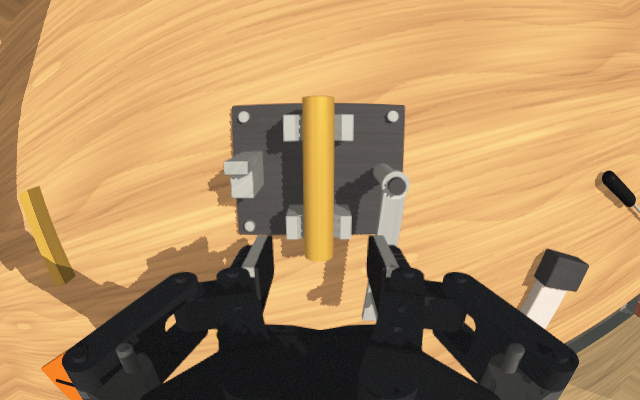

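The tube rests in both V's, between columns 303 and 334, with its top at 65 mm. Next I'll straddle the peg at (664.4, 145.1).

Request:
jog_arm:
  steps:
    - [0.1,-0.075,0.04,0,0,0,0]
    - [0.1,-0.075,0.04,0,0,0,0]
    - [0.1,-0.074,0.04,0,0,0,0]
    - [0.1,0,0,0,0,0,0.0445]
    - [0.1,0,0,0.04,0,0,0]
    - [0.1,0,0,0,0,0,0]

```text
clock: 9.48
eef_pos: [663.4, 145.1, 346.9]
tool_rot: [-3.138, -0.006, 2.778]
force: [0.9, 0.5, 0.1]
width: 47.3
gripper_force: 0.0
```

```bash
python3 - <<'E'
from h import *
go(664.4,145.1,261,2.778); print(read_state()["qpos"].round(2))
im=get_image("wrist"); cv2.imwrite("pics/w4.png",im["pixels"][...,::-1])
E
```

```text
pos [663.4 145.1 346.9] rot [-3.138 -0.006  2.778] shift tool/500 [-0.0018  0.0007  0.1719] turn z/2 -0.0
[-0.25  0.73 -0.01  1.48  0.01  0.94  0.95]
```

View pics/w4.png

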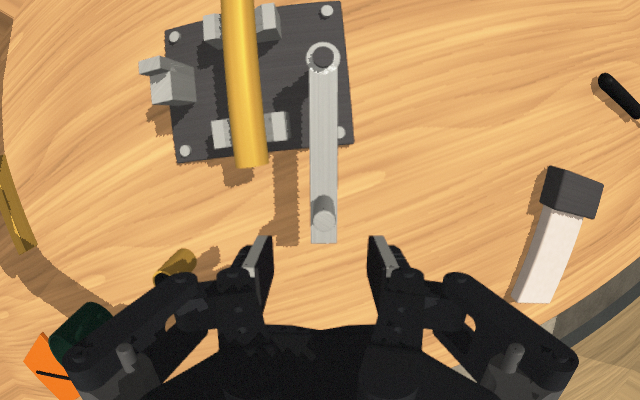

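The peg is centred between the pads (column 323, pads at 272 and 369) and the last joint has range for the swing. I'll descend, narrow the pads around the peg and start the arc.

Request:
jog_arm:
  steps:
    - [0.1,-0.002,0,0.05,0,0,0]
    - [0.1,0,0,0.06,0,0,0]
    - [0.1,0,0,0.06,0,0,0]
    - [-0.35,0,0,0,0,0,0]
    - [-0.35,0,0,0,0,0,0]
    - [-0.35,0,0,0,0,0,0]

```text
clock: 10.28
eef_pos: [666.2, 145.1, 267.0]
tool_rot: [3.14, 0.002, 2.778]
force: [-1.1, -0.0, -0.1]
width: 27.7
gripper_force: 0.0
```

Request:
jog_arm:
  steps:
    - [-0.35,0.0003,-0.0115,0,0,0,0.025]
    - [-0.35,0.0003,-0.0115,0,0,0,0.025]
    - [-0.35,0.0011,-0.023,0,0,0,0.05]
    - [-0.35,0.0011,-0.023,0,0,0,0.05]
    - [-0.35,0.0011,-0.023,0,0,0,0.05]
    - [-0.35,0.0011,-0.023,0,0,0,0.05]

```text
clock: 11.02
eef_pos: [632.6, 97.8, 265.6]
tool_rot: [3.141, 0.0, 2.272]
force: [-0.3, -0.3, 0.9]
width: 27.7
gripper_force: 0.4
```

```bash
python3 - <<'E'
from h import *
s=read_state(); p=s["eef_pos"]; v=p[:2]-np.array([558,185.7]); print(p.round(1),np.hypot(*v),"open angle",np.arctan2(v[1],v[0])+1.845,"yaw err",s["tool_rot"][2]-np.pi-np.arctan2(v[1],v[0]),s["force"].round(1),s["width"],s["qpos"][6])
E
```

```text
[632.6  97.8 265.6] 115.27429727760666 open angle 0.9779551329302847 yaw err -0.002321509049093562 [-0.3 -0.3  0.9] 27.735166164854164 0.6188734848091081
```

Request:
jog_arm:
  steps:
    - [-0.35,0.0011,-0.023,0,0,0,0.05]
    - [-0.35,0.0011,-0.023,0,0,0,0.05]
    - [-0.35,0.0011,-0.023,0,0,0,0.05]
    - [-0.35,0.0011,-0.023,0,0,0,0.05]

```text
clock: 11.52
eef_pos: [592.6, 75.5, 265.6]
tool_rot: [3.141, 0.0, 1.872]
force: [1.1, 1.2, -0.6]
width: 27.8
gripper_force: 0.4
```

```bash
python3 - <<'E'
from h import *
s=read_state(); p=s["eef_pos"]; v=p[:2]-np.array([558,185.7]); print(p.round(1),np.hypot(*v),"open angle",np.arctan2(v[1],v[0])+1.845,"yaw err",s["tool_rot"][2]-np.pi-np.arctan2(v[1],v[0]),s["force"].round(1),s["width"],s["qpos"].round(2))
E
```

```text
[592.6  75.5 265.6] 115.515176910246 open angle 0.5786646181116151 yaw err -0.0032319946266843314 [ 1.1  1.2 -0.6] 27.775545606387162 [-0.31  0.74  0.22  1.79 -0.25  0.63  0.36]
```

Request:
jog_arm:
  steps:
    - [-0.35,0.0011,-0.023,0,0,0,0.05]
    - [-0.35,0.0011,-0.023,0,0,0,0.05]
    - [-0.35,0.0011,-0.023,0,0,0,0.05]
    - [-0.35,0.0011,-0.023,0,0,0,0.05]
    - [-0.35,0.0003,-0.0115,0,0,0,0.025]
    - [-0.35,0.0003,-0.0115,0,0,0,0.025]
    - [-0.35,0,-0.0115,0,0,0,0.02]
    - [-0.35,0,0,0,0,0,0]

```text
clock: 12.52
eef_pos: [529.8, 74.1, 265.1]
tool_rot: [-3.141, 0.0, 1.338]
force: [-0.4, 0.1, -0.5]
width: 27.9
gripper_force: 0.0
```

```bash
python3 - <<'E'
from h import *
s=read_state(); p=s["eef_pos"]; v=p[:2]-np.array([558,185.7]); print(p.round(1),np.hypot(*v),"open angle",np.arctan2(v[1],v[0])+1.845,"yaw err",s["tool_rot"][2]-np.pi-np.arctan2(v[1],v[0]),s["force"].round(1),s["width"],s["qpos"].round(2))
E
```

```text
[529.8  74.1 265.1] 115.11019749222494 open angle 0.027121524429750687 yaw err 0.014116792858663185 [-0.4  0.1 -0.5] 27.860020704250164 [-0.42  0.7   0.35  1.97 -0.44  0.55 -0.  ]
```

Request:
jog_arm:
  steps:
    - [-0.35,0,-0.008,0,0,0,0]
    - [-0.35,0,-0.008,0,0,0,0]
    - [-0.35,0,0,0,0,0,0]

```text
clock: 12.9
eef_pos: [522.1, 75.8, 265.1]
tool_rot: [-3.141, -0.0, 1.338]
force: [-0.3, -0.4, -0.1]
width: 27.6
gripper_force: 0.0
```

Request:
jog_arm:
  steps:
    - [-0.35,0,0.006,0,0,0,0]
    - [0.1,0,0,0,0,0,0]
    - [0.1,0,0,0,0,0,0]
    - [0.1,0,0,0,0,0,0]
    - [0.1,0,0,-0.06,0,0,0]
    - [0.1,0,0,-0.1,0,0,0]
    - [0.1,0,0,-0.1,0,0,0]
    - [0.1,0,0,0,0,0,0]

```text
clock: 13.9
eef_pos: [526.7, 74.8, 398.8]
tool_rot: [3.134, -0.003, 1.338]
force: [0.3, 0.6, -0.4]
width: 47.0
gripper_force: 0.0
```

```bash
python3 - <<'E'
from h import *
im=get_image("wrist"); cv2.imwrite("pics/w5.png",im["pixels"][...,::-1])
t=get_image("top"); V,U=np.mgrid[:400,:640]; W=world(t,U,V); Z=W[...,2]
S=np.array([539,118.3]); a=-.274; R=np.array([[np.cos(a),np.sin(a)],[-np.sin(a),np.cos(a)]])
L=(W[...,:2]-S)@R.T
hsv=cv2.cvtColor(t["pixels"],cv2.COLOR_RGB2HSV)
m=(Z>45)&(Z<72)&(hsv[...,1]>130)&(hsv[...,0]>15)&(hsv[...,0]<32)&(np.hypot(L[...,0],L[...,1])<100)
p=L[m]; print(m.sum(),p.min(0),p.max(0),cv2.minAreaRect(p.astype(np.float32)),np.percentile(Z[m],[50,95]))
m=(Z>98)&(Z<130)&(np.hypot(L[...,0],L[...,1]+45)<45)
p=L[m]; print("peg (want 0,-45)",m.sum(),p.mean(0) if m.sum() else 0)
print(read_state()["eef_pos"])
E
```

```text
140 [-78.94920652 -14.11117089] [-25.5017114   14.32218918] ((-52.326515197753906, 0.3265094757080078), (53.334957122802734, 28.324174880981445), 0.6735188961029053) [61.88664264 65.91063168]
peg (want 0,-45) 69 [  0.60070141 -46.45524697]
[525.1551857   75.16103876 395.24671531]
```

View pics/w5.png

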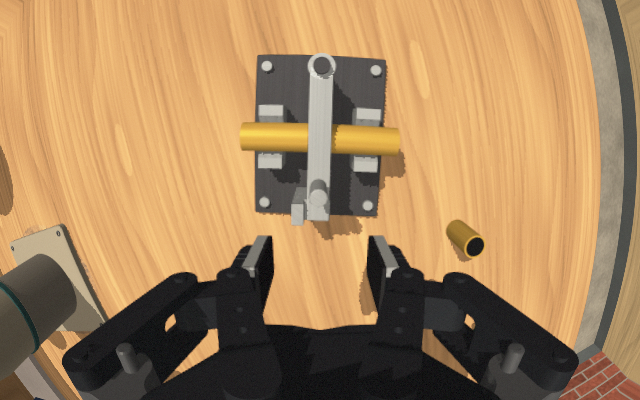

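The strap lies across the tube at its stop. The peg is at (0.6, -46) in the jig frame and the tube's end is at -79, so the tube is centred. The gripper is clear of everything, so I'm handing in.

```bash
python3 -c "
from cell import *
print(finish_job())"
```

```text
the job is handed in; nothing more can be done
None
```

The job is handed in, with no verdict returned: the last images showed the tube in both V's, centred to about 1 mm, the strap across it at its stop, and the gripper clear, at about 14 s of the 43 s allowed.

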